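Seat the cover rivets of a junction box crosswise

ROBOT

A 7-joint arm with a two-finger parallel gripper is mounted at the origin on a cart in front of the work surface, level with it; the furniture and walls round the work are solid. World frame = base frame: x ahead of the robot, y to its left, z up, the work surface at z = 0. Lengths are in m, angles in rad, forces in N, time in s.
With the tool pointing down it reaches from about 0.35 to 0.9 m from the base axis. Payload 19.9 kg.
Tool frame: the origin (TCP) lies on the centre line of the jaws, within the pads' length; the fingertips stand 14 mm ahead of it and the grasp point (between the pads) lies 5 mm behind it; z points along the fingers, y is the line along which they close (so a half turn about z gives the same grasp; the last joint's range is limited). The gripper opens to 94 mm and grips with 3 to 60 N. Pads are 16 mm wide; open, the fingers measure 119 mm over their backs; the gripper's body (75 mm by 177 mm) begins 78 mm behind the grasp point.
Start: joints at [1.202, 0.417, -0.01, 1.614, 0.005, 1.111, -0.053], TCP at [0.201, -0.592, 0.219] pointing down, gripper open.
Joint ranges: [-2.81, 2.81], [-0.39, 2.02], [-1.27, 1.25], [0.06, 2.57], [-1.19, 4.33], [0.19, 2], [-2.82, 2.82]. Speed limits (rad/s): [1.89, 1.89, 2.39, 2.39, 3.01, 3.01, 3.01].

INTERFACE

Orientations are given as a rotation vector (axis times angle).
In Python, from cell import robot, capture, camera_params gives the robot as it stands (robot), with the cameras as plain functions.
- The arm moves only by the shell command python3 steer.py 'ROWS' [FORCE]. ROWS is rows parted by semicolons, their numbers by spaces, 1 to 10 of them, each of 7 numbers: the finger opening in m, then dx, dy, dz in m, then a rotation vector rx, ry, rz in rad; each row is the pose to reach, as a shift and turn from the pose commanded when the command began, along the tool's axes at that moment; what a row does not reach only later rows make up. A row lasts 1/12 s, in which the tool goes at most 0.0417 m and 0.125 rad, less where a joint would pass 70% of its speed; a pose out of reach is approached as far as the arm can. The fingers move at their own pace and stop on an object; FORCE is the grip in N (left out, the last holds). Time passes only in rows, so rows that do not move let the fingers close. It prints the time, the measured TCP pose, the force, the opening and the grip force at its end.
- robot.get_state(): the state, without advancing time (a new reading comes with each control period).
- capture(name): name is "side" or "top"; returns the picture (420x560x3 uint8, red, green, blue); there is no depth.
- camera_params(name): a dict with "mtx" (3x3 intrinsics, pixels), "R" (3x3) and "t" (3): a world point X has camera coordinates R X + t. Camera axes: x right, y down, z forward; pixel columns grow to the right and rows downward; lengths in m; the calibration is good to about 2 mm. A picture is of the moment at which its call begins. camera_params takes no time and is no camera call.
- robot.hand_in(): hands the job in; it is judged then, once.
The state is a dict: "clock": time; "q": joint angles; "qvel": joint speeds; "joint_torque": joint torques, N m; "tool_pos": TCP position; "eef_rot": TCP orientation; "contact_force": force on the tool from outside, world axes, zero at the start; "moment": the same for the moment, N m; "gripper_width": finger opening in m; "gripper_force": force on a finger pad.
Only numpy, scipy, OpenCV 4.12 (cv2) and the standard library are available. Lean on these libraries where they do the work, as an engineer would, in place of code of your own. Each camera call takes 0.05 s, during which the arm holds its last target. There are 200 camera calls.

TASK

The cover of the junction box is in place on its seal, but the four push rivets in its corners are still standing up. Press each rivet pin fully home with a fingertip, lightly and one after another, crosswise so that the seal beds evenly: first the pin at the cover's clipped corner, then the one diagonally across from it, then the remaining one at the cable-gland end, and the last one to finish. Leave the box standing where it is, without lifting or shoving it, and do not disturb the things round it.

Things in the scene. Friction and masses are not known exactly. Their poses are not given: they have to be found in the camera images.
- junction_box: Loose 0.7 to 1.2 kg junction box, 150 (x) x 112 (y) mm, cover top 61 mm up; dark grey body, pale cover. Origin: centre of underside. Two cable glands stick out 23 mm at its +x end, two small ears at its -x end. The cover's (+x, +y) corner is clipped by 28 mm at 45 degrees. Black push rivets at x = +-53, y = +-34 mm: fixed collar 21 mm across, top 64.5 mm up, moving pin 12 mm across in it.
- pin_cut_top (a point): Centre of the flat top of the rivet pin at the clipped corner (+x, +y): pressed first. Standing, its top is 72 to 74 mm above the bench; pressed home, 65.7 mm, 1.2 mm above its collar. Every pin resists with a steady 5 N or so all the way (no spring), stops hard at the end and stays where it is left.
- pin_diagonal_top (a point): The same for the pin diagonally across from the clipped corner (-x, -y): pressed second.
- pin_gland_top (a point): The same for the other pin at the cable-gland end (+x, -y): pressed third.
- pin_last_top (a point): The same for the last pin (-x, +y): pressed fourth.
- pin_cut (a joint): How far the pin at the clipped corner is pressed in, m: at the start 0 to 0.0015, fully home 0.008.
- pin_diagonal (a joint): The same for the pin diagonally across from it.
- pin_gland (a joint): The same for the other pin at the cable-gland end.
- pin_last (a joint): The same for the last pin.
- taper_knob: Loose white tapered plastic knob, 37 x 37 x 46 mm high, close beside the box: leave alone. Origin: centre of its underside.
- taper_knob_2: Loose white tapered plastic knob like the other, 37 x 37 x 46 mm high, on the other side of the box: leave alone. Origin: centre of its underside.
- snap_cap_2: Loose white plastic snap cap, 42 mm across, 10 mm high, close beside the box: leave alone. Origin: centre of its underside.
- screwdriver: Loose screwdriver with a red handle, 198 mm long, 26 mm high, on the left: leave alone. Origin: centre of its underside.
- valve_1: Loose white plastic angle valve, 112 x 117 x 46 mm, on the left: leave alone. Origin: centre of its underside.
- plug_gauge: Loose steel plug gauge, 116 mm long, 17 mm high, close beside the box: leave alone. Origin: centre of its underside.

How it is judged:
By the outcome, as a careful person would: the job done as asked, in the order asked, and still so for the second after the job is handed in, with the robot touching nothing.
It also fails if it takes over 51 s, if anything falls off the work surface, if the arm or the gripper's body presses on something with over 40 N, if the wrist force passes 120 N, or if a joint passes its speed limit or range.

## Working session

There is one attempt and no reset: what is moved stays moved. The work goes in short steps, Python scripts to look and compute and a shell command to move; the robot and the scene stay as the last step left them, time stands still between calls to the robot, and variables do not carry over. Pictures are saved under pics/ and viewed, at most 10 in all, crops included, and the job is handed in when it is done.

```bash
ls; mkdir -p pics
python3 - <<'E'
from cell import robot, capture, camera_params
import cv2
for n in("top","side"):
    cv2.imwrite(f"pics/{n}0.png",capture(n)[:,:,::-1]); p=camera_params(n); print(n,p["mtx"].round(1).tolist(),p["R"].round(3).tolist(),p["t"].round(3).tolist())
s=robot.get_state(); print(s["clock"],s["tool_pos"],s["eef_rot"],s["gripper_width"],s["contact_force"])
E
```

```text
cell.py
pics
steer.py
top [[393.8, 0.0, 282.7], [0.0, 393.8, 205.1], [0.0, 0.0, 1.0]] [[0.028, -1.0, -0.006], [-0.996, -0.027, -0.084], [0.084, 0.008, -0.996]] [0.241, 0.524, 0.873]
side [[394.4, 0.0, 283.6], [0.0, 394.4, 214.5], [0.0, 0.0, 1.0]] [[1.0, 0.028, -0.012], [0.008, -0.615, -0.789], [-0.029, 0.788, -0.615]] [-0.498, 0.224, 0.708]
0.1 [ 0.20108881 -0.59142201  0.21889502] [-3.09843790e+00 -5.12401713e-01  4.53615045e-04] 0.09383027701487567 [-0.13743453  0.14805153  0.26640312]
```

View pics/top0.png

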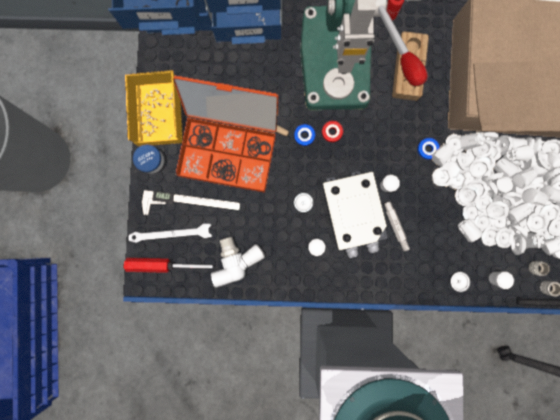

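View pics/side0.png

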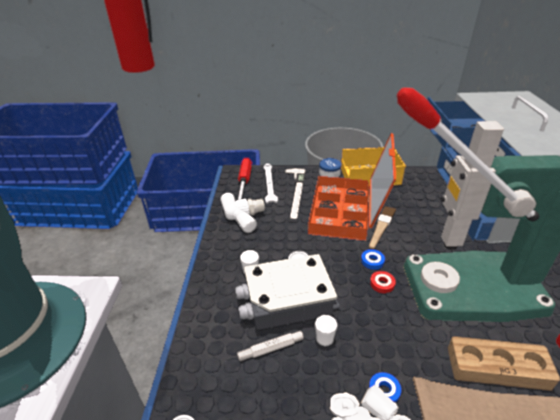

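The top view shows the box at about (355,211), with its glands at the bottom, facing the robot, and rivets near (337,189), (368,183), (345,241) and (376,233). The side view shows the box at about (290,285) with its glands on the left. I'll enlarge both and measure.

Run:
```python
import cv2,numpy as np
a=cv2.imread("pics/top0.png")[160:265,285:425]; b=cv2.imread("pics/side0.png")[240:345,220:360]
f=lambda i:cv2.resize(i,None,fx=5.5,fy=2.75*2,interpolation=cv2.INTER_CUBIC)
cv2.imwrite("pics/tz.png",f(a));cv2.imwrite("pics/sz.png",f(b))
for n,(x0,y0,x1,y1) in {"top":(325,172,388,250),"side":(245,255,338,308)}.items():
    g=cv2.cvtColor(cv2.imread(f"pics/{n}0.png"),cv2.COLOR_BGR2GRAY)[y0:y1,x0:x1]
    c,l,s,ce=cv2.connectedComponentsWithStats((g<110).astype(np.uint8))
    for i in range(1,c):
        if s[i,4]>8: print(n,s[i].tolist(),(ce[i]+[x0,y0]).round(1))
```

```text
top [0, 0, 41, 10, 210] [339.  174.7]
top [49, 0, 14, 78, 509] [381.9 210.4]
top [37, 8, 8, 7, 42] [365.3 183. ]
top [7, 15, 7, 7, 45] [335. 190.]
top [0, 25, 13, 53, 362] [329.  230.9]
top [18, 62, 8, 8, 46] [346.4 237.4]
top [32, 73, 12, 5, 44] [362.5 247.5]
side [13, 0, 31, 8, 177] [271.2 257.7]
side [75, 0, 18, 40, 366] [331.6 268.2]
side [62, 4, 9, 7, 45] [311.  262.3]
side [8, 12, 9, 8, 53] [257.  271.1]
side [0, 22, 2, 7, 9] [245.2 280.6]
side [72, 29, 9, 9, 59] [321.2 288.1]
side [0, 41, 16, 12, 62] [250.3 302. ]
side [14, 40, 10, 9, 63] [263.5 298.9]
side [47, 42, 46, 11, 226] [321.5 304.3]
```

View pics/tz.png

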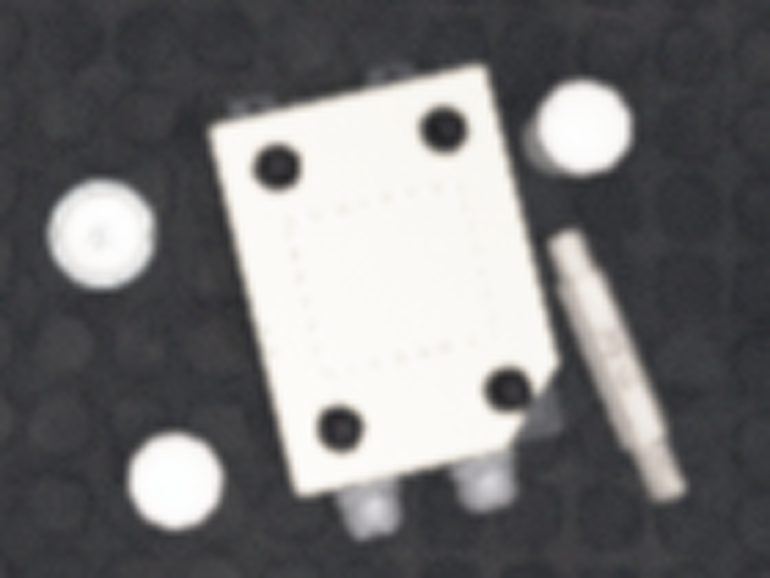

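View pics/sz.png

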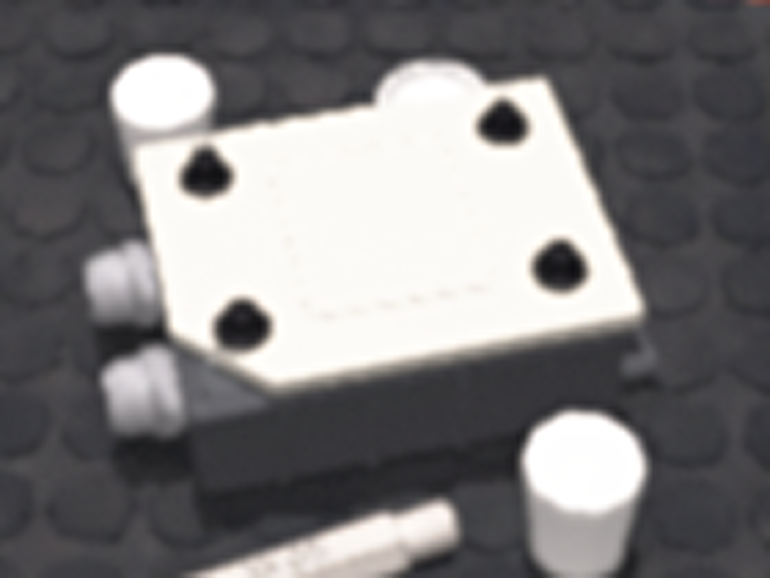

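The clipped corner is at the lower right in the top view. That gives cut (377,230.5), diagonal (335,190), gland (346,237) and last (365,183). In the side view the same pins are at (263.5,299), (311,262), (257,271) and (321,288).

```bash
cat > h.py <<'E'
from cell import robot, capture, camera_params
import numpy as np
from scipy.spatial.transform import Rotation as Ro
def ray(n,u,v):
    p=camera_params(n);R=np.array(p["R"]);t=np.array(p["t"]);
    return -R.T@t, R.T@np.linalg.solve(np.array(p["mtx"]),[u,v,1])
def plane(n,uv,z): c,d=ray(n,*uv); return c+d*(z-c[2])/d[2]
def tri(a,b):
    c1,d1=ray("top",*a);c2,d2=ray("side",*b)
    s=np.linalg.lstsq(np.c_[d1,-d2],c2-c1,rcond=None)[0]; A=c1+s[0]*d1;B=c2+s[1]*d2
    return (A+B)/2,np.linalg.norm(A-B)
def tool(P):
    s=robot.get_state(); return Ro.from_rotvec(s["eef_rot"]).inv().apply(np.array(P)-s["tool_pos"])
E
python3 - <<'E'
from h import *
import cv2
def blob(n,u,v):
    g=255-cv2.cvtColor(cv2.imread(f"pics/{n}0.png"),cv2.COLOR_BGR2GRAY).astype(float)
    y,x=np.mgrid[:420,:560]; 
    for _ in range(4):
        w=np.clip(g-100,0,None)*(np.hypot(x-u,y-v)<5.2); u,v=(w*x).sum()/w.sum(),(w*y).sum()/w.sum()
    return u,v
T=dict(cut=(376.8,230),diag=(335,190),gland=(346.4,237.4),last=(365.3,183)); S=dict(cut=(263.5,298.9),diag=(311,262.3),gland=(257,271.1),last=(321.2,288.1))
Q=[]
for k in T:
    t=blob("top",*T[k]) if k!="cut" else T[k]; s=blob("side",*S[k]); p,e=tri(t,s); q=plane("top",t,.067);Q.append(q)
    print(k,np.round(t,1),p.round(4),round(e,4),"plane",q.round(4),"side",plane("side",s,.067).round(4))
M=np.array([[53,34],[-53,-34],[53,-34],[-53,34]])/1e3
Q=np.array(Q)[:,:2];c=Q.mean(0);U,_,V=np.linalg.svd(M.T@(Q-c));R=(U@V).T;f=M@R.T+c
print("fit",c,np.degrees(np.arctan2(R[1,0],R[0,0])),np.linalg.det(R),f.round(4).tolist(),(Q-f).round(4).tolist())
for k,(a,b) in dict(knobR=((391,183.5),(325.5,325)),knob=((317,247.5),(249,258))).items(): print(k,plane("top",a,.046).round(3),plane("side",b,.046).round(3))
E
```

```text
cut [376.8 230. ] [0.4638 0.0495 0.0615] 0.0024 plane [0.4648 0.0509 0.067 ] side [0.4631 0.0448 0.067 ]
diag [335. 190.] [0.549  0.1414 0.0624] 0.001 plane [0.549 0.142 0.067] side [0.5483 0.1367 0.067 ]
gland [346.4 237.4] [0.4464 0.1152 0.0627] 0.0014 plane [0.4471 0.1159 0.067 ] side [0.4463 0.111  0.067 ]
last [365.2 183.1] [0.5659 0.0757 0.0622] 0.0009 plane [0.5657 0.0767 0.067 ] side [0.565  0.0714 0.067 ]
fit [0.50664774 0.09638273] -165.52021787426844 1.0000000000000002 [[0.4638, 0.0502], [0.5495, 0.1426], [0.4468, 0.1161], [0.5665, 0.0767]] [[0.001, 0.0007], [-0.0005, -0.0006], [0.0003, -0.0001], [-0.0008, -0.0]]
knobR [0.569 0.015 0.046] [0.57  0.008 0.046]
knob [0.423 0.177 0.046] [0.424 0.167 0.046]
```

```bash
python3 -c "
from h import *
print(tool([.464,.0497,.13]).round(4), Ro.from_rotvec(robot.get_state()['eef_rot']).as_matrix().round(3).tolist())"
python3 steer.py '0 0.456 -0.522 0;0 0.456 -0.522 0;0 0.456 -0.522 0' 5 2>&1 | tail -3; python3 steer.py '0 0.456 -0.522 0 0 0 0;0 0.456 -0.522 0 0 0 0;0 0.456 -0.522 0 0 0 0;0 0.456 -0.522 0 0 0 0;0 0.456 -0.522 0 0 0 0;0 0.456 -0.522 0 0 0 0;0 0.456 -0.522 0 0 0 0;0 0.456 -0.522 0 0 0 0;0 0.456 -0.522 0 0 0 0;0 0.456 -0.522 0 0 0 0' 5; python3 -c "
from h import *
print(tool([.464,.0497,.13]).round(4),robot.get_state()['q'])"
```

```text
connect(sys.argv[1:4])
    ~~~~~~~^^^^^^^^^^^^^^^
ValueError: each row has 7 numbers
clock: 0.93
tool_pos: [0.3598, -0.2044, 0.2195]
eef_rot: [3.099, 0.512, -0.0]
contact_force: [1.1, -0.2, -0.3]
gripper_width: 0.0307
gripper_force: 0.0
[ 0.1804 -0.207   0.0894] [ 0.73274437  0.04103195 -0.29678894  2.09560863  0.01454119  1.00678135
 -0.81472847]
```

```bash
python3 steer.py '0 0.18 -0.207 0.04 0 0 0;0 0.18 -0.207 0.04 0 0 0;0 0.18 -0.207 0.04 0 0 0;0 0.18 -0.207 0.04 0 0 0;0 0.18 -0.207 0.04 0 0 0;0 0.18 -0.207 0.04 0 0 0;0 0.18 -0.207 0.04 0 0 0;0 0.18 -0.207 0.04 0 0 0;0 0.18 -0.207 0.04 0 0 0;0 0.18 -0.207 0.04 0 0 0'; python3 -c "
from h import *
print(tool([.464,.0497,.1]).round(4),robot.get_state()['q'].round(2))"
```

```text
clock: 1.77
tool_pos: [0.4632, 0.047, 0.1792]
eef_rot: [3.1, 0.512, -0.001]
contact_force: [0.2, -0.3, -0.1]
gripper_width: 0.0006
gripper_force: 0.0
[ 0.0017 -0.0023  0.0792] [ 0.33  0.22 -0.55  2.02  0.14  0.94 -1.54]
```

```bash
python3 steer.py '0 0 0 0.03 0 0 0;0 0 0 0.06 0 0 0;0 0 0 0.078 0 0 0;0 0 0 0.078 0 0 0;0 0 0 0.078 0 0 0'; python3 -c "
from h import *
import cv2
print(tool([.464,.0497,.1]).round(4))
a=capture('top')[150:270,280:430];b=capture('side')[215:335,200:350]
cv2.imwrite('pics/c1.png',cv2.resize(np.vstack([a,b]),None,fx=2.5,fy=2.5,interpolation=2)[:,:,::-1]); print(robot.get_state()['contact_force'])"
```

```text
clock: 2.18
tool_pos: [0.4631, 0.0467, 0.1016]
eef_rot: [-3.1, -0.511, 0.002]
contact_force: [-0.4, 0.2, 0.7]
gripper_width: 0.0007
gripper_force: 0.0
[ 0.0018 -0.0026  0.0016]
[-0.37854057  0.72021977 -0.02733494]
```

View pics/c1.png

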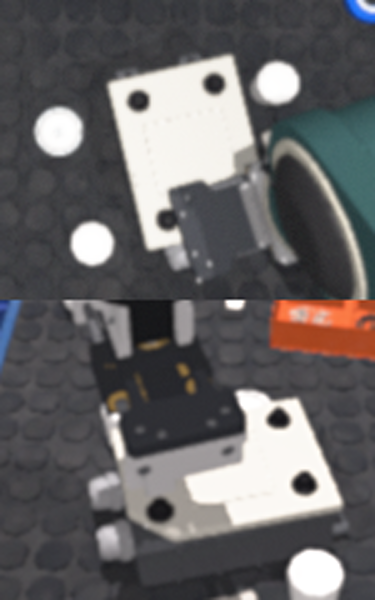

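```bash
python3 -c "
from h import *
import cv2
b=capture('side')[200:320,215:345]
cv2.imwrite('pics/c2.png',cv2.resize(b,None,fx=5,fy=5,interpolation=2)[:,:,::-1])
s=robot.get_state();R=Ro.from_rotvec(s['eef_rot']).as_matrix();p=camera_params('side')
for d in (-.085,-.04,0,.014):
  c=p['R']@(s['tool_pos']+R[:,2]*d)+p['t'];u=p['mtx']@c;print(d,(u/u[2])[:2],((u/u[2])[:2]-[215,200])*5)"
```

```text
-0.085 [260.93789523 246.85296489] [229.68947613 234.26482443]
-0.04 [262.28755375 267.21604212] [236.43776876 336.08021061]
0 [263.39345067 283.90134724] [241.96725334 419.50673622]
0.014 [263.76153312 289.45481961] [243.80766558 447.27409804]
```

View pics/c2.png

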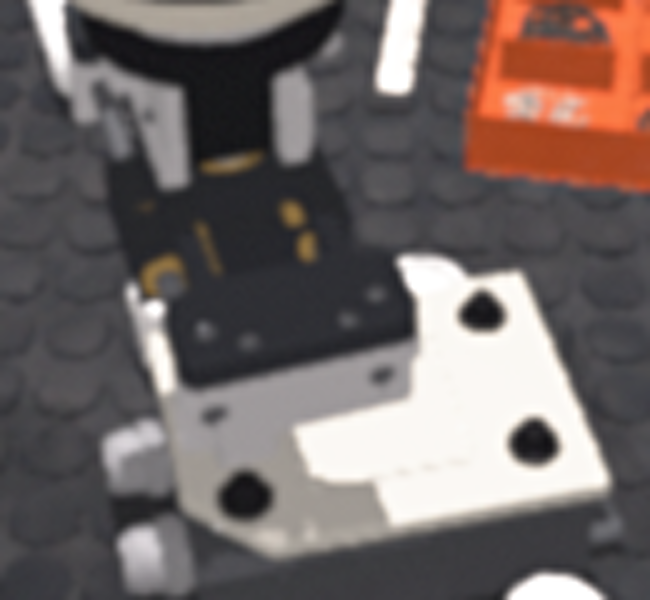

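The gripper's overhanging end hides the fingertip. The projected tip, about (264,289) in the side view, sits just above the cut pin as expected, so I'll correct the small offset and go down while watching the force.

```bash
python3 steer.py '0 0.0018 -0.0026 0.005 0 0 0;0 0.0018 -0.0026 0.01 0 0 0;0 0.0018 -0.0026 0.011 0 0 0;0 0.0018 -0.0026 0.012 0 0 0;0 0.0018 -0.0026 0.012 0 0 0'; python3 steer.py '0 0 0 0.001 0 0 0;0 0 0 0.002 0 0 0;0 0 0 0.003 0 0 0;0 0 0 0.003 0 0 0'; python3 steer.py '0 0 0 0.001 0 0 0;0 0 0 0.002 0 0 0;0 0 0 0.003 0 0 0;0 0 0 0.003 0 0 0'
```

```text
clock: 2.75
tool_pos: [0.4642, 0.0506, 0.0893]
eef_rot: [-3.099, -0.513, 0.001]
contact_force: [-0.3, 0.6, -0.0]
gripper_width: 0.0004
gripper_force: 0.0
clock: 3.08
tool_pos: [0.4644, 0.0506, 0.0864]
eef_rot: [-3.099, -0.512, 0.0]
contact_force: [-0.4, -0.7, -0.4]
gripper_width: 0.0005
gripper_force: 0.0
clock: 3.42
tool_pos: [0.4644, 0.0506, 0.0834]
eef_rot: [-3.099, -0.513, -0.0]
contact_force: [-0.2, -0.1, 1.3]
gripper_width: 0.0004
gripper_force: 0.7
```

```bash
for i in 1 ; do python3 steer.py '0 0 0 0.001 0 0 0;0 0 0 0.001 0 0 0' | grep -E "pos|cont"; python3 steer.py '0 0 0 0.001 0 0 0;0 0 0 0.001 0 0 0'| grep -E "pos|cont"; python3 steer.py '0 0 0 0.001 0 0 0;0 0 0 0.001 0 0 0'| grep -E "pos|cont"; done
```

```text
tool_pos: [0.4644, 0.0506, 0.0824]
contact_force: [0.0, 0.3, 3.3]
tool_pos: [0.4644, 0.0506, 0.0814]
contact_force: [0.4, -0.4, 3.1]
tool_pos: [0.4644, 0.0506, 0.0804]
contact_force: [0.3, -0.9, 2.0]
```

```bash
python3 steer.py '0 0 0 0.0005 0 0 0;0 0 0 0.0005 0 0 0' | grep -E "pos|cont"; python3 steer.py '0 0 0 0.0005 0 0 0;0 0 0 0.0005 0 0 0'| grep -E "pos|cont"; python3 steer.py '0 0 0 0.0005 0 0 0;0 0 0 0.0005 0 0 0'| grep -E "pos|cont"
```

```text
tool_pos: [0.4644, 0.0506, 0.08]
contact_force: [-0.5, -0.7, 4.1]
tool_pos: [0.4645, 0.0507, 0.0798]
contact_force: [-3.2, -0.3, 13.7]
tool_pos: [0.4645, 0.0506, 0.0796]
contact_force: [-5.8, -0.4, 23.3]
```

A hard stop at 0.0798 m matches the pin being fully home. Next I lift and move to the diagonal pin.

```bash
python3 steer.py '0 0 0 -0.01 0 0 0;0 0 0 -0.03 0 0 0;0 0 0 -0.03 0 0 0' | grep -E "pos|cont"; python3 -c "
from h import *
print(tool([.5493,.142,.105]).round(4))"
```

```text
tool_pos: [0.4654, 0.051, 0.1114]
contact_force: [0.3, 0.0, 0.7]
[ 0.1087 -0.0592  0.0066]
```

```bash
python3 steer.py '0 0.03 -0.016 0 0 0 0;0 0.06 -0.033 0 0 0 0;0 0.09 -0.05 0 0 0 0;0 0.1087 -0.0592 0 0 0 0;0 0.1087 -0.0592 0 0 0 0;0 0.1087 -0.0592 0 0 0 0;0 0.1087 -0.0592 0 0 0 0' | grep -E "pos|cont"; python3 -c "
from h import *
import cv2
print(tool([.5493,.142,.09]).round(4))
a=capture('top')[160:265,285:425];b=capture('side')[240:345,220:360]
cv2.imwrite('pics/c3.png',cv2.resize(np.vstack([a,b]),None,fx=2.8,fy=2.8,interpolation=2)[:,:,::-1])"
```

```text
tool_pos: [0.5476, 0.1411, 0.1085]
contact_force: [0.8, -0.5, -0.9]
[ 0.0019 -0.0003  0.0185]
```

View pics/c3.png

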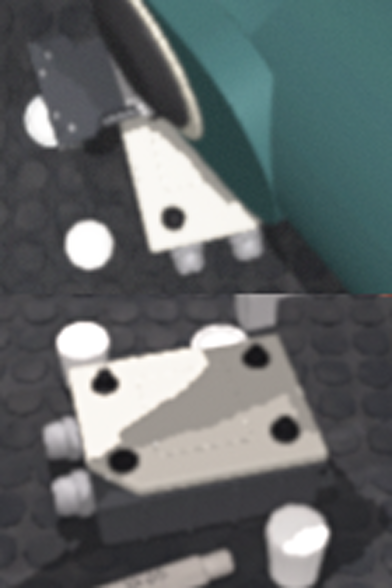

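The side view shows the fingertip straight above the diagonal pin: tip bottom at about (257,326) in the crop, pin at (256,355). The cut pin at (122,459) now looks flat, and the box hasn't moved.

```bash
python3 steer.py '0 0.0018 -0.0003 0.01 0 0 0;0 0.0018 -0.0003 0.018 0 0 0;0 0.0018 -0.0003 0.02 0 0 0;0 0.0018 -0.0003 0.022 0 0 0;0 0.0018 -0.0003 0.022 0 0 0' | grep -E "pos|cont";  python3 steer.py '0 0 0 0.001 0 0 0;0 0 0 0.002 0 0 0;0 0 0 0.003 0 0 0;0 0 0 0.003 0 0 0' | grep -E "pos|cont"
```

```text
tool_pos: [0.5495, 0.1423, 0.0864]
contact_force: [0.3, 0.4, -0.7]
tool_pos: [0.5499, 0.1426, 0.0841]
contact_force: [-0.4, 0.4, 0.9]
```

```bash
python3 steer.py '0 0 0 0.001 0 0 0;0 0 0 0.002 0 0 0;0 0 0 0.003 0 0 0;0 0 0 0.003 0 0 0' | grep -E "pos|cont";  python3 steer.py '0 0 0 0.0006 0 0 0;0 0 0 0.0006 0 0 0' | grep -E "pos|cont";  python3 steer.py '0 0 0 0.0006 0 0 0;0 0 0 0.0006 0 0 0' | grep -E "pos|cont"
```

```text
tool_pos: [0.5499, 0.1426, 0.081]
contact_force: [0.3, -0.4, 1.9]
tool_pos: [0.5499, 0.1426, 0.0804]
contact_force: [-1.9, -0.7, 3.2]
tool_pos: [0.5499, 0.1426, 0.08]
contact_force: [-1.6, -0.2, 5.8]
```

```bash
python3 steer.py '0 0 0 0.0005 0 0 0;0 0 0 0.0005 0 0 0' | grep -E "pos|cont"; python3 steer.py '0 0 0 0.0003 0 0 0;0 0 0 0.0003 0 0 0' | grep -E "pos|cont"
```

```text
tool_pos: [0.55, 0.1426, 0.0798]
contact_force: [-4.5, -1.7, 14.3]
tool_pos: [0.55, 0.1427, 0.0798]
contact_force: [-5.1, -0.7, 18.2]
```

The diagonal pin is home. Next is the gland pin at (0.4468, 0.1155).

```bash
python3 steer.py '0 0 0 -0.01 0 0 0;0 0 0 -0.03 0 0 0;0 0 0 -0.03 0 0 0' | grep -E "pos|cont"; python3 -c "
from h import *
print(tool([.4468,.1155,.105]).round(4))"
```

```text
tool_pos: [0.5511, 0.1431, 0.1118]
contact_force: [0.4, 0.1, 0.8]
[-0.1076 -0.0075  0.0065]
```

```bash
python3 steer.py '0 -0.03 -0.002 0 0 0 0;0 -0.06 -0.004 0 0 0 0;0 -0.09 -0.006 0 0 0 0;0 -0.1076 -0.0075 0 0 0 0;0 -0.1076 -0.0075 0 0 0 0;0 -0.1076 -0.0075 0 0 0 0;0 -0.1076 -0.0075 0 0 0 0' | grep -E "pos|cont"; python3 -c "
from h import *
print(tool([.4468,.1155,.087]).round(4))"
```

```text
tool_pos: [0.4463, 0.1151, 0.1092]
contact_force: [-0.8, 0.0, 0.1]
[ 0.0006 -0.0002  0.0222]
```

```bash
python3 steer.py '0 0.0005 0 0.01 0 0 0;0 0.0005 0 0.018 0 0 0;0 0.0005 0 0.02 0 0 0;0 0.0005 0 0.022 0 0 0;0 0.0005 0 0.022 0 0 0' | grep -E "pos|cont";  python3 steer.py '0 0 0 0.001 0 0 0;0 0 0 0.002 0 0 0;0 0 0 0.003 0 0 0;0 0 0 0.003 0 0 0' | grep -E "pos|cont"; python3 steer.py '0 0 0 0.001 0 0 0;0 0 0 0.002 0 0 0;0 0 0 0.003 0 0 0;0 0 0 0.003 0 0 0' | grep -E "pos|cont"
```

```text
tool_pos: [0.4458, 0.1152, 0.0863]
contact_force: [-0.9, 0.4, 0.3]
tool_pos: [0.446, 0.1153, 0.084]
contact_force: [-0.8, 0.7, 1.1]
tool_pos: [0.446, 0.1153, 0.0809]
contact_force: [-0.9, 1.4, 0.6]
```

```bash
python3 steer.py '0 0 0 0.0006 0 0 0;0 0 0 0.0006 0 0 0' | grep -E "pos|cont"; python3 steer.py '0 0 0 0.0005 0 0 0;0 0 0 0.0005 0 0 0' | grep -E "pos|cont"; python3 steer.py '0 0 0 0.0005 0 0 0;0 0 0 0.0005 0 0 0' | grep -E "pos|cont"
```

```text
tool_pos: [0.446, 0.1153, 0.0804]
contact_force: [-1.2, 1.8, 3.6]
tool_pos: [0.446, 0.1153, 0.0799]
contact_force: [-2.8, 0.0, 6.6]
tool_pos: [0.4461, 0.1153, 0.0798]
contact_force: [-5.2, 0.2, 16.1]
```

```bash
python3 steer.py '0 0 0 0.0003 0 0 0;0 0 0 0.0003 0 0 0' | grep -E "pos|cont"
```

```text
tool_pos: [0.4461, 0.1153, 0.0797]
contact_force: [-6.4, -0.9, 22.3]
```

The gland pin is home. The last pin is at (0.5662, 0.0762).

```bash
python3 steer.py '0 0 0 -0.01 0 0 0;0 0 0 -0.03 0 0 0;0 0 0 -0.03 0 0 0' | grep -E "pos|cont"; python3 -c "
from h import *
print(tool([.5662,.0762,.105]).round(4))"
```

```text
tool_pos: [0.4472, 0.1155, 0.1115]
contact_force: [0.5, -0.0, 0.5]
[0.1    0.0755 0.0069]
```

```bash
python3 steer.py '0 0.028 0.021 0 0 0 0;0 0.056 0.042 0 0 0 0;0 0.08 0.06 0 0 0 0;0 0.1 0.0755 0 0 0 0;0 0.1 0.0755 0 0 0 0;0 0.1 0.0755 0 0 0 0;0 0.1 0.0755 0 0 0 0' | grep -E "pos|cont"; python3 -c "
from h import *
print(tool([.5662,.0762,.087]).round(4))"
```

```text
tool_pos: [0.5643, 0.076, 0.1087]
contact_force: [-0.3, 1.0, 0.5]
[0.0018 0.0005 0.0217]
```

```bash
python3 steer.py '0 0.0018 0.0003 0.01 0 0 0;0 0.0018 0.0003 0.018 0 0 0;0 0.0018 0.0003 0.02 0 0 0;0 0.0018 0.0003 0.022 0 0 0;0 0.0018 0.0003 0.022 0 0 0' | grep -E "pos|cont";  python3 steer.py '0 0 0 0.001 0 0 0;0 0 0 0.002 0 0 0;0 0 0 0.003 0 0 0;0 0 0 0.003 0 0 0' | grep -E "pos|cont"; python3 steer.py '0 0 0 0.001 0 0 0;0 0 0 0.002 0 0 0;0 0 0 0.003 0 0 0;0 0 0 0.003 0 0 0' | grep -E "pos|cont"
```

```text
tool_pos: [0.5663, 0.0763, 0.0866]
contact_force: [0.0, -0.2, 0.3]
tool_pos: [0.5669, 0.0763, 0.0842]
contact_force: [-1.6, 0.5, 1.8]
tool_pos: [0.5669, 0.0763, 0.0811]
contact_force: [-1.3, 0.6, 2.6]
```

```bash
python3 steer.py '0 0 0 0.0006 0 0 0;0 0 0 0.0006 0 0 0' | grep -E "pos|cont"; python3 steer.py '0 0 0 0.0005 0 0 0;0 0 0 0.0005 0 0 0' | grep -E "pos|cont"; python3 steer.py '0 0 0 0.0005 0 0 0;0 0 0 0.0005 0 0 0' | grep -E "pos|cont"
```

```text
tool_pos: [0.5669, 0.0763, 0.0805]
contact_force: [-1.7, 1.8, 3.4]
tool_pos: [0.5669, 0.0763, 0.08]
contact_force: [-0.6, 1.2, 3.9]
tool_pos: [0.567, 0.0763, 0.0799]
contact_force: [-2.5, 1.5, 12.4]
```

```bash
python3 steer.py '0 0 0 0.0004 0 0 0;0 0 0 0.0004 0 0 0' | grep -E "pos|cont"; python3 steer.py '0 0 0 -0.01 0 0 0;0 0 0 -0.04 0 0 0;0 0 0 -0.08 0 0 0;0 0 0 -0.12 0 0 0;0 0 0 -0.12 0 0 0' | grep -E "pos|cont"; python3 steer.py '0 -0.04 0.03 0 0 0 0;0 -0.08 0.06 0 0 0 0;0 -0.11 0.09 0 0 0 0;0 -0.14 0.12 0 0 0 0;0 -0.17 0.15 0 0 0 0;0 -0.2 0.18 0 0 0 0;0 -0.2 0.2 0 0 0 0;0 -0.2 0.2 0 0 0 0;0 -0.2 0.2 0 0 0 0'; python3 -c "
from h import *
import cv2
A=capture('top');B=capture('side')
cv2.imwrite('pics/c4.png',cv2.resize(np.vstack([A[160:265,285:425],B[240:345,220:360]]),None,fx=2.8,fy=2.8,interpolation=2)[:,:,::-1])
g=cv2.imread('pics/top0.png');print(robot.get_state()['clock'])
for n,I,r in(('top',A,(172,250,325,388)),('side',B,(255,308,245,338))):
  G=cv2.cvtColor(np.ascontiguousarray(I),cv2.COLOR_RGB2GRAY)[r[0]:r[1],r[2]:r[3]]
  c,l,s,ce=cv2.connectedComponentsWithStats((G<110).astype(np.uint8))
  for i in range(1,c):
    if 25<s[i,4]<80: print(n,s[i].tolist(),(ce[i]+[r[2],r[0]]).round(1))"
```

```text
tool_pos: [0.567, 0.0763, 0.0798]
contact_force: [-5.0, -0.0, 17.2]
tool_pos: [0.5695, 0.0769, 0.2063]
contact_force: [1.3, -0.3, -0.4]
clock: 13.43
tool_pos: [0.4412, -0.1795, 0.1991]
eef_rot: [3.1, 0.507, -0.0]
contact_force: [0.2, -0.0, -0.7]
gripper_width: 0.0001
gripper_force: 0.0
13.5333
top [37, 8, 7, 7, 41] [365.2 183. ]
top [7, 15, 7, 7, 45] [335. 190.]
top [18, 62, 8, 8, 44] [346.3 237.5]
top [32, 73, 12, 5, 44] [362.6 247.5]
side [62, 5, 8, 6, 39] [310.8 262.4]
side [8, 14, 9, 6, 43] [256.9 271.7]
side [72, 31, 9, 7, 48] [321.2 288.5]
side [14, 41, 10, 7, 57] [263.6 299.1]
side [0, 42, 11, 11, 44] [248.5 301.7]
```

View pics/c4.png

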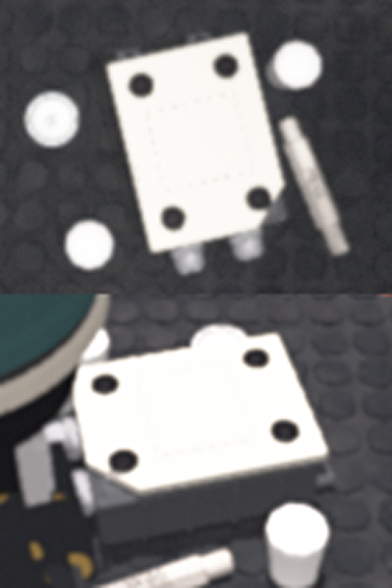

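All four pins now look flat: in the side crop they are at (105,384), (256,357), (285,431) and (123,460). The box and its neighbours are where they were, and the robot is clear of everything.

```bash
python3 -c "
from cell import robot, capture, camera_params
print(robot.hand_in())"
```

```text
the job is handed in; nothing more can be done
None
```

All four rivet pins were pressed home in the order asked (clipped corner, diagonal, gland end, last), with no visible shift of the box or the things close around it, and the job was handed in at about 13.5 s.

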